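# Turn round the bead box that stands in the stall rack lid-first

### The arm

A 6-joint arm with a two-finger parallel gripper is mounted at the origin on the work surface. World frame = base frame: x ahead of the robot, y to its left, z up, the work surface at z = 0. Lengths are in m, angles in rad, forces in N, time in s.
With the tool pointing down it reaches from about 0.35 to 0.775 m from the base axis. Payload 5.5 kg.
Tool frame: the origin (TCP) lies at the very end of the fingers, on their centre line; the grasp point (between the pads) lies 19 mm behind it; z points along the fingers, y is the line along which they close (so a half turn about z gives the same grasp; the last joint's range is limited). The gripper opens to 85 mm and grips with 20 to 120 N. Pads are 22 mm wide; open, the fingers measure 114 mm over their backs; the gripper's body (76 mm by 85 mm) begins 54 mm behind the grasp point. The pads swing forward as they close: fully open they stand 13 mm farther back than shut.
Start: joints at [1.016, 0.313, 0.046, 1.304, 0, 1.431], TCP at [0.232, 0.526, 0.231] pointing down, gripper open.
Joint ranges: [-2.76, 2.76], [-0.86, 1.69], [-1.03, 1.26], [-2.2, 2.34], [-1.47, 1.5], [-3.14, 3.14]. Speed limits (rad/s): [2.57, 2.57, 3.14, 3.14, 3.14, 3.14].

### API

Orientations are given as a unit quaternion [w, x, y, z].
In Python, from workcell import env gives the robot as it stands. The module is installed in compiled form; this text tells all that it offers.
- The arm moves only by the tool jog_arm, never from a script. Its arguments are lists of equal length, an entry for each row: "gripper": the opening, from 0 (shut) to 1 (fully open); "offset": the shift along the world's x, y, z in cm, a list of three; "twist": the turn about the world's z in degrees. In form: {"gripper": [gripper, ...], "offset": [[dx, dy, dz], ...], "twist": [twist, ...]}. A call has exactly 8 rows; each row is the pose to reach, as a shift and turn from the pose commanded when the call began; what a row does not reach only later rows make up. A row lasts 1/8 s, in which the tool goes at most 62.5 mm and 10.7 degrees, less where a joint would pass 70% of its speed; a pose out of reach is approached as far as the arm can. A call with a gripper value outside its range is refused whole. The fingers move at their own pace and stop on an object; "squeeze" is the grip in N (left out, the last holds). Time passes only in rows, so rows that repeat a pose let the fingers close, or fill a call up. It gives the time, the measured TCP pose, the force, the opening and the grip force at its end, in the units of the state.
- env.get_state(): the state, without advancing time (a new reading comes with each control period).
- env.read_camera(name): name is "scene" or "side" or "wrist"; returns a dict with "image" (480x640x3 uint8, red, green, blue), "z_map" (480x640 float32, m along the optical axis (not along the pixel's ray), 0 where there is no reading), "fovy" (degrees; the focal length in pixels is half the picture's height over the tangent of half this angle, whatever the lens; pixels are square), "cx", "cy" (the principal point, pixels), "cam_to_world" (4x4, takes a point from camera to world coordinates). Camera axes: x right, y up, looking along -z (the intrinsics and any distortion apply to the point x, -y, -z); pixel columns grow to the right and rows downward; lengths in m; the calibration is good to about 2 mm. A picture is of the moment at which its call begins.
- env.hand_in(): hands the job in; it is judged then, once.
The state is a dict: "clock": time; "joint_pos": joint angles; "qvel": joint speeds; "tau": joint torques, N m; "tcp_pos": TCP position; "orientation": TCP orientation; "wrist_force": force on the tool from outside, world axes, zero at the start; "ft_torque": the same for the moment, N m; "finger_gap": finger opening in m; "grip_force": force on a finger pad.
Only numpy, scipy, OpenCV 4.12 (cv2) and the standard library are available. Lean on these libraries where they do the work, as an engineer would, in place of code of your own. Each camera call takes 0.05 s, during which the arm holds its last target. There are 200 camera calls.

### The job

In the sloped rack of bead boxes one box has been put in lid-first, so that its plain foot shows instead of its flip lid. Draw it out, turn it end for end and slide it back into its own pocket, fully home with the lid outward like the others, then let go. Leave the other boxes and the things on the table as they are.

Things in the scene. Friction and masses are not known exactly. Their poses are not given: they have to be found in the camera images.
- bead_box_mid (a point): centre of the bead box put in lid-first (which pocket varies). Flip-lid box 120 long, 26 wide, 18 thick (mm), 50 to 100 g, frosted clear with a white lid on one end. Own z runs along its length, foot (-60) to lid (+60), y across the width, x through the thickness; z points into the pocket at the start. The last 21 mm at the lid and 3 mm at the foot are 1 to 3 mm slimmer than the body
- rack: timber rack 240 wide (y), 150 deep, 90 high (124 to the top of the boxes), fixed; origin centre of underside, z up; its front, +x, looks roughly away from the robot. Four pockets 56 mm apart along y slope up and out at 35 degrees above level towards +x. A box fully home has its centre at x = 5, z = 81, lies flat (26 mm along y), and sticks out 80 mm with its middle free above and at both sides
- pocket0 (a point): centre of the mouth of the pocket at y = -84 mm of the rack (axes as the rack's). Every pocket is 30 wide (y), 22 high, 40 deep to a flat stop; its roof board is 10 thick. A box home has its centre 20 mm farther up the slope, 2 mm below the pocket's centre line. Its floor runs on under the middle of the box as a tongue 16 wide, 10 thick, 42 mm past the mouth
- pocket1 (a point): the same for the pocket at y = -28 mm
- pocket2 (a point): the same for the pocket at y = 28 mm
- pocket3 (a point): the same for the pocket at y = 84 mm
- box_b_mid (a point): centre of another bead box of the same make, in the rack the right way (its own z, foot to lid, points out of the pocket); loose, to be left alone
- box_c_mid (a point): another such box, the right way, to be left alone
- box_d_mid (a point): another such box, the right way, to be left alone
- spool: cord spool, white flanges 52 across, 54 high, standing beside the rack at its -y end; origin centre of its underside; to be left alone
- scissors: scissors lying beside the rack at its +y end, 115 long, 8 high; origin at the pivot, x towards the tips; to be left alone
- jar: lidded glass jar, 60 across, 75 high, on the -y side of the table; origin centre of its underside; to be left alone
- pliers: pliers lying on the +y side of the table, 145 long, 13 high; origin at the pivot, x towards the tips; to be left alone
There are look-alikes about, which are no part of the job. Leave any turquoise or yellow look-alike of the part that bears bead_box_mid alone.

How it is judged:
By the outcome, as a careful person would: the job done as asked, in the order asked, and still so for the second after the job is handed in, with the robot touching nothing.
It also fails if it takes over 48 s, if anything falls off the work surface, if the arm or the gripper's body presses on something with over 40 N, if the wrist force passes 120 N, or if a joint passes its speed limit or range.

## Working session

There is one attempt and no reset: what is moved stays moved. The work goes in short steps, Python scripts to look and compute and a tool call to move; the robot and the scene stay as the last step left them, time stands still between calls to the robot, and variables do not carry over. Pictures are saved under pics/ and viewed, at most 12 in all, crops included, and the job is handed in when it is done.

Besides the shell and the picture viewer there is one more tool, called after "Emit:" by a JSON object that holds its "fn" and its "kwargs", one argument or row to a line. jog_arm: Moves the arm, as the interface text tells. Its arguments: {"type":"object","properties":{"gripper":{"type":"array"},"offset":{"type":"array"},"twist":{"type":"array"},"squeeze":{"type":"number"}},"required":["gripper","offset","twist"]}

```bash
mkdir -p pics; cat > h.py <<'E'
import numpy as np, cv2
from workcell import env
def look(name,png=None):
    c=env.read_camera(name)
    if png: cv2.imwrite('pics/'+png,c['image'][:,:,::-1])
    return c
def pts(c):
    z=c['z_map'];h,w=z.shape;f=h/2/np.tan(np.radians(c['fovy'])/2)
    u,v=np.meshgrid(np.arange(w),np.arange(h))
    P=np.stack([(u-c['cx'])/f*z,-(v-c['cy'])/f*z,-z,np.ones_like(z)],-1)
    W=P@np.array(c['cam_to_world']).T
    W=W[...,:3].copy();W[z==0]=np.nan
    return W
E
python3 - <<'E'
from h import *
for n in ['scene','side']:
    c=look(n,n+'0.png');np.savez(n+'0.npz',im=c['image'],W=pts(c));print(n,[k for k in c],c['fovy'],c['cx'],c['cy'],np.round(c['cam_to_world'],3).tolist())
print(env.get_state())
E
```

```text
scene ['image', 'z_map', 'fovy', 'cx', 'cy', 'cam_to_world'] 51.902804067574166 320.64370708887554 242.9930501460058 [[0.804, -0.499, 0.323, 0.911], [0.595, 0.685, -0.422, -0.425], [-0.011, 0.531, 0.847, 0.953], [0.0, 0.0, 0.0, 1.0]]
side ['image', 'z_map', 'fovy', 'cx', 'cy', 'cam_to_world'] 44.42887275039523 317.67641652586025 226.8899202595015 [[0.791, 0.314, -0.525, -0.176], [-0.612, 0.386, -0.691, -1.045], [-0.015, 0.868, 0.497, 0.835], [0.0, 0.0, 0.0, 1.0]]
{'clock': 0.1, 'joint_pos': array([ 1.01639112e+00,  3.13931709e-01,  4.50788180e-02,  1.30358458e+00,
       -1.61508504e-06,  1.43120188e+00]), 'qvel': array([-0.00203449, -0.00103308,  0.00260643, -0.00110364, -0.0006714 ,
       -0.00055418]), 'tau': array([ 3.01622087e-03, -4.81724489e+01,  2.99243528e+01,  1.27001156e-02,
       -1.00645811e-04,  2.79881812e-05]), 'tcp_pos': array([0.23149899, 0.52584216, 0.23048875]), 'orientation': array([-2.78299416e-04,  2.05921509e-01,  9.78568168e-01, -7.71939238e-04]), 'wrist_force': array([-0.09376026, -0.0749729 , -0.51238848]), 'ft_torque': array([ 0.01267705, -0.05465686,  0.00639716]), 'grip_force': 0.0, 'finger_gap': 0.08517665904959705}
```

View pics/scene0.png

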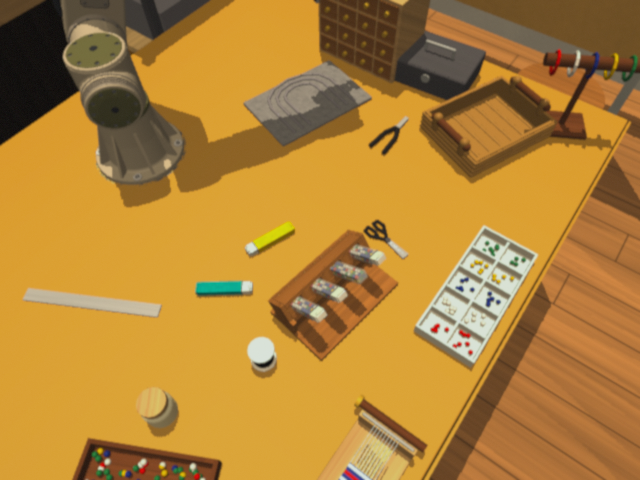

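View pics/side0.png

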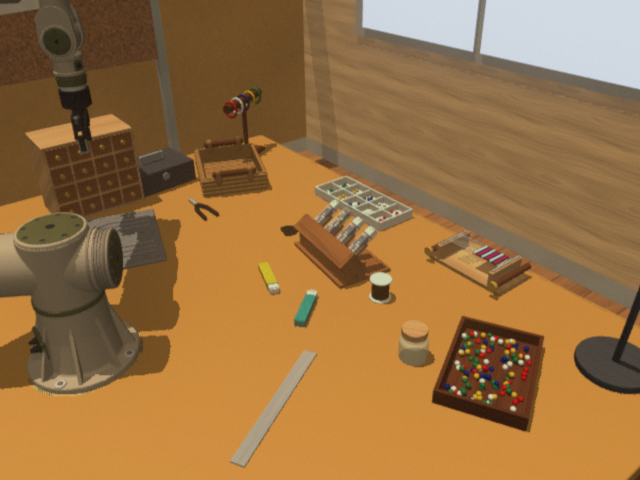

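The scene view shows the rack around pixel (335,290) with four boxes at (308,308), (329,290), (348,271) and (366,254). The scissors are at (385,240), the spool at (262,352), and the look-alikes at (225,288) and (270,238). The side view shows the same rack with its lids up at about (350,240). Next I'll zoom in and fit the rack's pose.

```bash
python3 - <<'E'
from h import *
a=np.load('scene0.npz');b=np.load('side0.npz')
A=cv2.resize(a['im'][220:365,260:405],(580,580),interpolation=cv2.INTER_CUBIC)
cv2.imwrite('pics/crop0.png',A[:,:,::-1])
for d,(r0,r1,c0,c1) in ((a,(220,365,260,405)),(b,(195,290,285,395))):
    W=d['W'][r0:r1,c0:c1].reshape(-1,3);im=d['im'][r0:r1,c0:c1].reshape(-1,3).astype(int)
    hsv=cv2.cvtColor(d['im'][r0:r1,c0:c1],cv2.COLOR_RGB2HSV).reshape(-1,3)
    m=(W[:,2]>0.012)&(W[:,2]<.2)
    brown=m&(hsv[:,1]>100)
    P=W[brown][:,:2].astype(np.float32)
    print('brown',len(P),cv2.minAreaRect(P),np.percentile(W[brown][:,2],[5,50,95]))
    wh=m&(hsv[:,1]<60)&(W[:,2]>0.085)
    print('white',wh.sum(),W[wh].mean(0))
    # floor points
    lab=(wh).reshape(r1-r0,c1-c0).astype(np.uint8)
    n,L,S,C=cv2.connectedComponentsWithStats(lab)
    Wg=d['W'][r0:r1,c0:c1]
    for i in range(1,n):
        if S[i,4]>15: q=Wg[L==i];print(S[i],q.mean(0).round(4),q.max(0).round(3))
E
```

```text
brown 4122 ((0.6204299926757812, -0.021423950791358948), (0.282065749168396, 0.325309157371521), 43.99672317504883) [0.01267652 0.06877122 0.08838078]
white 917 [ 0.66857754 -0.05630979  0.10546042]
[ 95  28  28  14 223] [0.6805 0.0321 0.105 ] [0.707 0.047 0.123]
[76 44 16 12 90] [ 0.6563 -0.022   0.0949] [ 0.677 -0.008  0.111]
[91 49 15 11 84] [ 0.6922 -0.0228  0.1162] [ 0.703 -0.012  0.122]
[ 56  62  30  16 252] [ 0.6659 -0.0773  0.1058] [ 0.693 -0.062  0.122]
[ 35  80  30  18 268] [ 0.6578 -0.1322  0.1057] [ 0.685 -0.118  0.123]
brown 2470 ((0.7072986960411072, 0.005019724369049072), (0.5215517282485962, 0.2602686583995819), 45.45924377441406) [0.01341469 0.06919536 0.09732046]
white 360 [ 0.66644968 -0.06517915  0.10459747]
[34  4 19 20 97] [0.6805 0.0298 0.1051] [0.708 0.046 0.121]
[ 56  22  21  19 107] [ 0.6651 -0.0807  0.105 ] [ 0.69  -0.067  0.122]
[46 27  5  7 17] [ 0.6493 -0.0236  0.0887] [ 0.654 -0.015  0.094]
[ 69  31  21  20 122] [ 0.6571 -0.137   0.1052] [ 0.683 -0.123  0.122]
```

View pics/crop0.png

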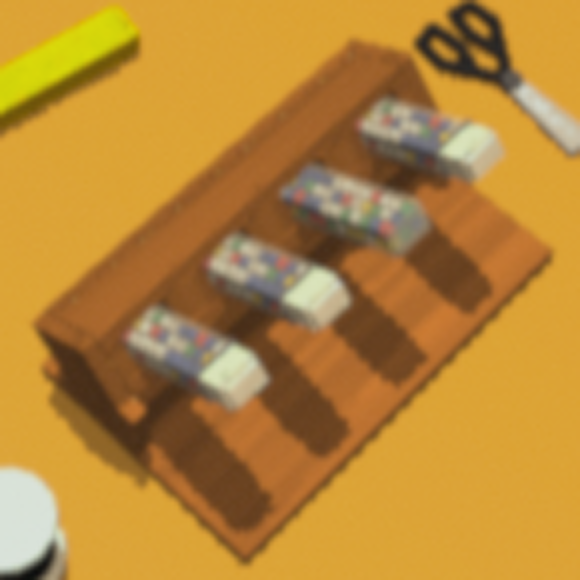

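The odd box (no white lid, foot showing) is second from the +y end, in crop (355,205), so it's in pocket2. I'm moving above it and mapping the free table space.

Emit:
{"fn": "jog_arm", "kwargs": {
  "gripper": [1,0.45,0.45,0.45,0.45,0.45,0.45,0.45],
  "offset": [
    [45.7,-55.2,0],
    [45.7,-55.2,0],
    [45.7,-55.2,0],
    [45.7,-55.2,0],
    [45.7,-55.2,0],
    [45.7,-55.2,0],
    [45.7,-55.2,0],
    [45.7,-55.2,0]
  ],
  "twist": [4,8,12,16,16,16,16,16]
}}

```text
clock: 1.1
tcp_pos: [0.5515, 0.1393, 0.231]
orientation: [-0.0, 0.068, 0.998, 0.0]
wrist_force: [0.6, 1.5, -0.1]
finger_gap: 0.0382
grip_force: 0.0
```

```bash
python3 - <<'E'
from h import *
a=np.load('scene0.npz');W=a['W']
print({k:W[v,u].round(3).tolist() for k,(u,v) in dict(teal1=(198,288),teal2=(250,288),yel1=(248,248),yel2=(292,228),spool=(262,350),jar=(155,403),sciss=(380,238),rul1=(28,296),rul2=(158,310),pliers=(385,140),traycorner=(417,325),beadtray=(85,445),mat=(285,138)).items()})
E
```

```text
{'teal1': [0.41, -0.204, 0.017], 'teal2': [0.499, -0.138, 0.017], 'yel1': [0.43, -0.065, 0.017], 'yel2': [0.478, 0.033, 0.021], 'spool': [0.62, -0.236, 0.054], 'jar': [0.539, -0.425, 0.078], 'sciss': [0.65, 0.138, 0.004], 'rul1': [0.119, -0.43, 0.002], 'rul2': [0.37, -0.288, 0.003], 'pliers': [0.494, 0.405, 0.0], 'traycorner': [0.828, -0.007, 0.028], 'beadtray': [0.473, -0.549, 0.032], 'mat': [0.285, 0.248, 0.013]}
```

Emit:
{"fn": "jog_arm", "kwargs": {
  "gripper": [0.45,0.45,0.45,0.45,0.45,0.45,0.45,0.45],
  "offset": [
    [13.7,-16.5,0],
    [13.7,-16.5,0],
    [13.7,-16.5,0],
    [13.7,-16.5,0],
    [13.7,-16.5,0],
    [13.7,-16.5,0],
    [13.7,-16.5,0],
    [13.7,-16.5,0]
  ],
  "twist": [0,0,0,0,0,0,0,0]
}}

```text
clock: 2.1
tcp_pos: [0.6872, -0.0227, 0.2319]
orientation: [0.0, 0.067, 0.998, 0.0]
wrist_force: [0.6, 0.3, 0.1]
finger_gap: 0.0386
grip_force: 0.0
```

```bash
python3 - <<'E'
from h import *
c=look('wrist','w1.png');W=pts(c);np.savez('w1.npz',im=c['image'],W=W)
s=env.get_state();print(s['tcp_pos'],s['joint_pos'].round(3),np.round(c['cam_to_world'],3).tolist(),c['fovy'])
c=look('scene');W=pts(c);print(c['image'].shape)
E
```

```text
[ 0.68729796 -0.02288453  0.23186194] [-0.15   0.547  0.403  1.427  0.    -0.016] [[0.133, -0.946, -0.297, 0.612], [0.991, 0.126, 0.041, -0.012], [-0.001, -0.299, 0.954, 0.375], [0.0, 0.0, 0.0, 1.0]] 71.34419246468437
(480, 640, 3)
```

View pics/w1.png

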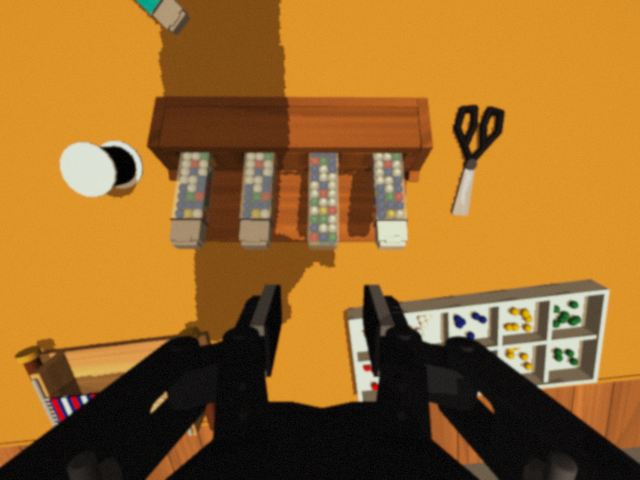

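The wrist view shows the odd box at columns 308–338, rows 153–245. It lines up with the finger centre at about column 323, and the rack is square to the image.

```bash
python3 - <<'E'
from h import *
d=np.load('w1.npz');W=d['W'];im=d['im']
ex=np.array([.9905,-.137]);ey=np.array([.137,.9905])
t=np.array([.6873,-.0229])
for n,(c0,c1) in dict(b0=(165,215),b1=(235,280),b2=(303,345),b3=(368,412)).items():
    q=W[150:250,c0:c1].reshape(-1,3);q=q[(q[:,2]>.092)&(q[:,2]<.13)]
    x=(q[:,:2]-t)@ex;y=(q[:,:2]-t)@ey
    print(n,len(q),'x',np.percentile(x,[2,50,98]).round(4),'y',np.percentile(y,[2,50,98]).round(4),'zmax',np.percentile(q[:,2],98).round(4))
    top=q[q[:,2]>.095]; k=np.polyfit(x,y,1); kz=np.polyfit(x[x<np.percentile(x,80)],q[x<np.percentile(x,80),2],1);print(k,np.degrees(np.arctan(kz[0])),kz)
E
```

```text
b0 2310 x [-0.0348 -0.0105  0.0147] y [-0.1228 -0.1087 -0.0981] zmax 0.121
[ 0.04885937 -0.10862087] 30.749684344491772 [0.59493002 0.11397686]
b1 2122 x [-0.035  -0.0113  0.0143] y [-0.067  -0.0542 -0.0423] zmax 0.121
[ 0.03413154 -0.05383069] 31.909389279200063 [0.62267257 0.11484975]
b2 2067 x [-0.0345 -0.0107  0.0156] y [-0.0116  0.0009  0.0132] zmax 0.1211
[-0.00572569  0.00066955] 34.70681144120862 [0.69260872 0.11674085]
b3 2100 x [-0.0347 -0.0112  0.0133] y [0.0438 0.0556 0.0685] zmax 0.1209
[-0.03114523  0.05530605] 31.875514856916375 [0.62185242 0.11469099]
```

Emit:
{"fn": "jog_arm", "kwargs": {
  "gripper": [0.45,0.45,0.45,0.45,0.2,0.2,0.2,0.2],
  "offset": [
    [0,0.1,-5],
    [0,0.1,-10],
    [0,0.1,-14],
    [0,0.1,-14],
    [0,0.1,-14],
    [0,0.1,-14],
    [0,0.1,-14],
    [0,0.1,-14]
  ],
  "twist": [0,0,0,0,0,0,0,0],
  "squeeze": 30
}}

```text
clock: 3.2
tcp_pos: [0.6882, -0.023, 0.0926]
orientation: [0.001, 0.068, 0.998, -0.0]
wrist_force: [-1.0, -0.3, 4.0]
finger_gap: 0.0252
grip_force: 34.2
```

Emit:
{"fn": "jog_arm", "kwargs": {
  "gripper": [0.2,0.2,0.2,0.2,0.2,0.2,0.2,0.2],
  "offset": [
    [0.8,-0.11,0.57],
    [1.6,-0.22,1.13],
    [2.8,-0.39,1.98],
    [4,-0.55,2.83],
    [5.2,-0.72,3.68],
    [5.2,-0.72,3.68],
    [5.2,-0.72,8],
    [5.2,-0.72,12]
  ],
  "twist": [0,0,0,0,0,0,0,0]
}}

```text
clock: 4.2
tcp_pos: [0.7394, -0.0301, 0.2113]
orientation: [-0.001, 0.068, 0.998, 0.0]
wrist_force: [1.0, -0.4, 0.6]
finger_gap: 0.0253
grip_force: 33.7
```

```bash
python3 - <<'E'
from h import *
c=look('side','s1.png');W=pts(c)
a=c['image'][150:300,270:430];cv2.imwrite('pics/s1c.png',cv2.resize(a,(640,600),interpolation=cv2.INTER_CUBIC)[:,:,::-1])
E
```

```text
(no output)
```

View pics/s1c.png

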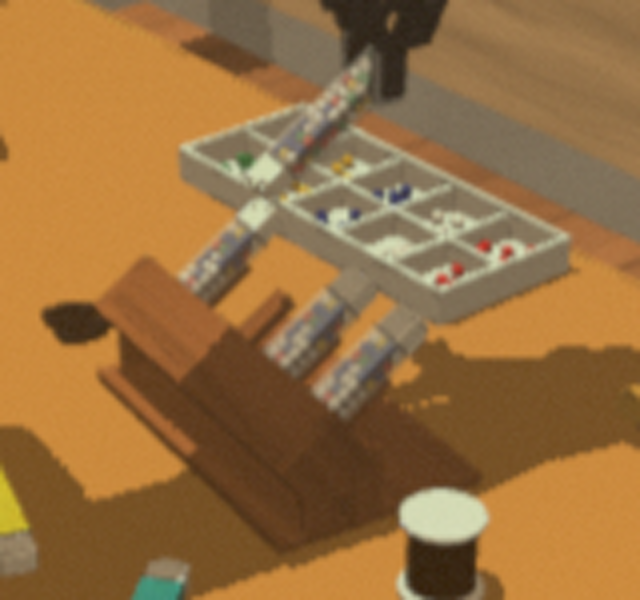

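The side crop shows the box held at crop (320,120) with its lid low toward the rack at (262,168). The other three boxes are undisturbed. I'm carrying it to the open table to flatten its pitch.

Emit:
{"fn": "jog_arm", "kwargs": {
  "gripper": [0.2,0.2,0.2,0.2,0.2,0.2,0.2,0.2],
  "offset": [
    [-3,3,0.5],
    [-7,6.5,0.5],
    [-11,10,0.5],
    [-15,13.5,0.5],
    [-18.5,17,0],
    [-22,20,-2],
    [-22,20,-5],
    [-22,20,-9]
  ],
  "twist": [-10,-20,-30,-40,-50,-60,-70,-80]
}}

```text
clock: 5.25
tcp_pos: [0.52, 0.1708, 0.1215]
orientation: [0.001, 0.695, 0.719, 0.002]
wrist_force: [0.8, 0.8, -0.7]
finger_gap: 0.0257
grip_force: 33.7
```

Emit:
{"fn": "jog_arm", "kwargs": {
  "gripper": [0.2,0.2,0.2,0.2,0.2,0.2,0.2,0.2],
  "offset": [
    [0,0,-3],
    [0,0,-6],
    [0,0,-7.5],
    [0,0,-9],
    [0,0,-10],
    [0,0,-10.8],
    [0,0,-11.4],
    [0,0,-11.4]
  ],
  "twist": [0,0,0,0,0,0,0,0],
  "squeeze": 25
}}

```text
clock: 6.25
tcp_pos: [0.5198, 0.1701, 0.0071]
orientation: [-0.0, 0.693, 0.721, 0.0]
wrist_force: [0.6, 0.1, 1.6]
finger_gap: 0.0255
grip_force: 34.7
```

```bash
python3 - <<'E'
from h import *
s=env.get_state();print(s['tcp_pos'],s['joint_pos'].round(3),s['wrist_force'])
c=look('wrist','w2.png');W=pts(c);np.savez('w2.npz',im=c['image'],W=W)
E
```

```text
[0.51981078 0.17010767 0.00714948] [ 0.169  0.431 -0.373  0.766  0.     1.701] [0.58499375 0.13511732 1.57356287]
```

View pics/w2.png

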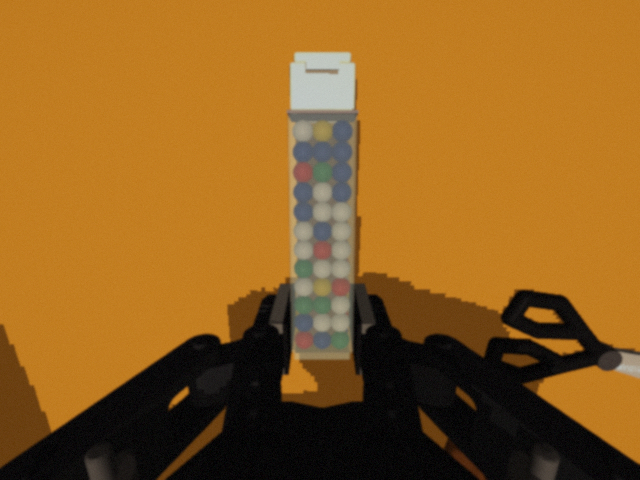

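The box lies nearly flat, with its lid at (323,80) and foot at (323,350), gripped near the foot. Now I'll release, turn the empty hand half round, and regrip.

Emit:
{"fn": "jog_arm", "kwargs": {
  "gripper": [0.2,0.5,0.5,0.5,0.5,0.5,0.5,0.5],
  "offset": [
    [0,0,-0.3],
    [0,0,-0.3],
    [0,0,-0.2],
    [0,0,3],
    [0,0,6],
    [0,0,7],
    [0,0,7],
    [0,0,7]
  ],
  "twist": [0,0,0,0,10,20,30,40]
}}

```text
clock: 7.3
tcp_pos: [0.5195, 0.1701, 0.0775]
orientation: [0.0, 0.402, 0.916, 0.0]
wrist_force: [0.5, -0.3, -0.8]
finger_gap: 0.0425
grip_force: 0.0
```

Emit:
{"fn": "jog_arm", "kwargs": {
  "gripper": [0.5,0.5,0.5,0.5,0.5,0.5,0.5,0.5],
  "offset": [
    [0,0,0],
    [0,0,0],
    [0,0,0],
    [0,0,0],
    [0,0,0],
    [0,0,0],
    [0,0,0],
    [0,0,0]
  ],
  "twist": [10,20,30,40,50,60,70,80]
}}

```text
clock: 8.3
tcp_pos: [0.5193, 0.17, 0.0772]
orientation: [-0.0, -0.28, 0.96, 0.0]
wrist_force: [-0.0, -0.0, -0.5]
finger_gap: 0.0428
grip_force: 0.0
```

Emit:
{"fn": "jog_arm", "kwargs": {
  "gripper": [0.5,0.5,0.5,0.5,0.5,0.5,0.5,0.5],
  "offset": [
    [0,0,0],
    [0,0,0],
    [0,0,0],
    [0,0,0],
    [0,0,0],
    [0,0,0],
    [0,0,0],
    [0,0,0]
  ],
  "twist": [10,20,30,40,50,60,60,60]
}}

```text
clock: 9.3
tcp_pos: [0.5195, 0.17, 0.0773]
orientation: [0.0, 0.72, -0.694, -0.0]
wrist_force: [0.2, -0.1, 0.4]
finger_gap: 0.0428
grip_force: 0.0
```

```bash
python3 - <<'E'
from h import *
s=env.get_state();print(s['tcp_pos'],s['joint_pos'].round(3),s['orientation'])
for n in ('scene','wrist'):
    c=look(n);W=pts(c)
    m=(W[...,2]>.009)&(W[...,2]<.026)&(abs(W[...,0]-.525)<.05)&(W[...,1]>.12)&(W[...,1]<.3)
    q=W[m];r=cv2.minAreaRect(q[:,:2].astype(np.float32));print(n,m.sum(),r,q[:,1].min(),q[:,1].max(),np.median(q[:,2]))
    for y in (.16,.18,.2,.22,.24,.26):
        k=abs(q[:,1]-y)<.004;print(y,k.sum(),q[k,0].min().round(4) if k.any() else '',q[k,0].max().round(4) if k.any() else '')
E
```

```text
[0.51945741 0.16997077 0.07725921] [ 0.169  0.355 -0.29   0.927  0.    -1.438] [ 1.30203903e-04  7.19797305e-01 -6.94184270e-01 -1.47205513e-04]
scene 300 ((0.5186800956726074, 0.2133583426475525), (0.0282027218490839, 0.12149383127689362), 2.3133726119995117) 0.15255751168977216 0.27444327895881226 0.017359511073425093
0.16 37 0.5067 0.5331
0.18 35 0.506 0.5326
0.2 35 0.506 0.5327
0.22 12 0.5044 0.5314
0.24 5 0.5266 0.5299
0.26 6 0.5085 0.5281
wrist 5871 ((0.5183855295181274, 0.21292740106582642), (0.02605770342051983, 0.1206226497888565), 2.2373855113983154) 0.1525102446661612 0.27346589982850356 0.018041249199503645
0.16 511 0.5075 0.5333
0.18 431 0.5071 0.5323
0.2 411 0.506 0.5319
0.22 381 0.5051 0.5308
0.24 352 0.5046 0.5304
0.26 296 0.5049 0.5286
```

The box lies flat with its centre at (0.518, 0.213), lid toward +y, and the hand is square on it. Regripping now.

Emit:
{"fn": "jog_arm", "kwargs": {
  "gripper": [0.5,0.5,0.5,0.2,0.2,0.2,0.2,0.2],
  "offset": [
    [0,0,-4],
    [0,0,-7.3],
    [0,0,-7.3],
    [0,0,-7.3],
    [0,0,-7.3],
    [0,0,-7.3],
    [0,0,-2],
    [0,0,4]
  ],
  "twist": [0,0,0,0,0,0,0,0],
  "squeeze": 25
}}

```text
clock: 10.4
tcp_pos: [0.5186, 0.1698, 0.1181]
orientation: [0.001, 0.721, -0.693, -0.001]
wrist_force: [0.1, 0.4, -0.4]
finger_gap: 0.0252
grip_force: 28.7
```

Emit:
{"fn": "jog_arm", "kwargs": {
  "gripper": [0.2,0.2,0.2,0.2,0.2,0.2,0.2,0.2],
  "offset": [
    [0,0,4],
    [1.5,-2,6],
    [3.5,-4.5,6],
    [5.5,-7.5,6],
    [7.5,-10.5,6],
    [9.5,-13.5,6],
    [11.5,-16,6],
    [13.4,-18.7,6]
  ],
  "twist": [-10,-20,-30,-40,-50,-60,-70,-80]
}}

```text
clock: 11.4
tcp_pos: [0.6543, -0.018, 0.1779]
orientation: [0.0, -0.104, 0.995, 0.0]
wrist_force: [0.7, 0.9, -0.5]
finger_gap: 0.0249
grip_force: 28.8
```

Emit:
{"fn": "jog_arm", "kwargs": {
  "gripper": [0.2,0.2,0.2,0.2,0.2,0.2,0.2,0.2],
  "offset": [
    [0,0,0],
    [0,0,0],
    [0,0,0],
    [0,0,-1],
    [0,0,-2],
    [0,0,-2],
    [0,0,-2],
    [0,0,-2]
  ],
  "twist": [-10,-20,-20,-20,-20,-20,-20,-20]
}}

```text
clock: 12.4
tcp_pos: [0.6538, -0.0171, 0.1576]
orientation: [0.0, 0.068, 0.998, 0.0]
wrist_force: [0.0, 0.3, -0.7]
finger_gap: 0.025
grip_force: 28.7
```

```bash
python3 - <<'E'
from h import *
s=env.get_state();print(s['tcp_pos'],s['joint_pos'].round(3),s['orientation'],s['finger_gap'])
c=look('wrist','w3.png');W=pts(c);np.savez('w3.npz',im=c['image'],W=W)
c=look('side');W=pts(c);np.savez('s3.npz',im=c['image'],W=W)
E
```

```text
[ 0.6538154  -0.01705717  0.15764643] [-0.149  0.494  0.136  1.212  0.    -0.013] [2.73086641e-04 6.75809982e-02 9.97713753e-01 3.25732496e-05] 0.02497449562374636
```

View pics/w3.png

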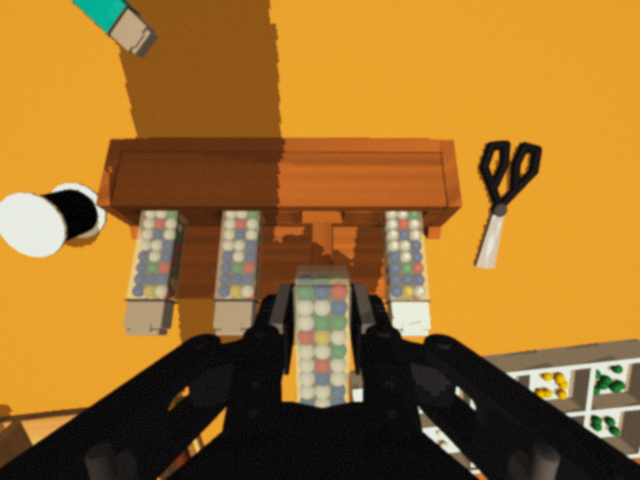

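The wrist view shows the foot edge at row 267, columns 296–348. The empty pocket's tongue sits at about column 322, rows 210–265. I'm checking the alignment numerically.

```bash
python3 - <<'E'
from h import *
d=np.load('w3.npz');W=d['W']
ex=np.array([.9905,-.137]);ey=np.array([.137,.9905]);o=np.array([.6438,-.0443])
def R(q): return np.stack([(q[...,:2]-o)@ex,(q[...,:2]-o)@ey,q[...,2]],-1)*1000
r=R(W)
def st(n,r0,r1,c0,c1,z0,z1):
    q=r[r0:r1,c0:c1].reshape(-1,3);q=q[(q[:,2]>z0)&(q[:,2]<z1)]
    print(n,len(q),*(np.percentile(q[:,i],[2,50,98]).round(1) for i in range(3)));return q
st('held',262,395,285,360,140,200)
q=st('heldfoot',262,290,285,360,140,200)
h=st('h',275,395,290,355,150,200);print('pitch',np.degrees(np.arctan(np.polyfit(h[:,0],h[:,2],1)[0])), np.polyfit(h[:,0],h[:,2],1))
st('tongue',225,262,300,345,50,100)
for a,b in ((118,190),(208,268),(378,436)): st('box',212,300,a,b,85,130)
st('rooftop',150,195,150,420,80,100)
for v in range(196,266,6): print(v,r[v,322].round(1),r[v,280].round(1))
E
```

```text
held 8706 [-10.4  10.2  48. ] [14.9 28.5 42.1] [157.8 170.5 195.6]
heldfoot 1482 [-10.6  -9.7  -4.4] [13.7 28.4 43.3] [154.2 167.3 170.9]
h 7286 [-10.1  14.3  48.4] [15.7 28.5 41. ] [167.  170.5 182.9]
pitch -0.09525855562208231 [-1.66257697e-03  1.70915022e+02]
tongue 856 [-4.5  6.  17.4] [17.9 28.4 38.9] [55.6 70.9 79. ]
box 3155 [-4.8 15.4 32.2] [-95.8 -81.1 -70.6] [ 85.5  97.7 110.4]
box 2845 [-4.6 14.5 31.1] [-40.  -26.6 -14.8] [ 85.4  98.  110.2]
box 2808 [-4.6 14.5 30.9] [71.  82.6 96.1] [ 85.5  97.9 109.8]
rooftop 2733 [-37.8 -34.  -31.1] [-81.4   1.4  88.4] [80.1 82.1 84.7]
196 [-30.   28.3  83.9] [-30.1   0.9  84.6]
202 [-26.8  28.3  87.5] [-26.3   0.9  85.8]
208 [-22.   28.3  83.9] [-22.2   0.7  84.9]
214 [-11.8  28.4  58.5] [-15.7  -0.7  75.2]
220 [-8.2 28.4 62.2] [-8.9 -2.1 65.2]
226 [-4.3 28.4 64.8] [-1.3 -3.7 54.2]
232 [-0.4 28.4 66.9] [16.4 -9.5 11.2]
238 [ 3.5 28.4 69.2] [22.1 -9.7 11.1]
244 [ 7.  28.4 72.3] [ 28.4 -10.1   9.6]
250 [10.9 28.4 74.4] [ 34.  -10.2  10.2]
256 [14.6 28.5 76.6] [ 39.8 -10.4  10.4]
262 [17.6 28.5 80.8] [ 46.  -10.7  10. ]
```

Emit:
{"fn": "jog_arm", "kwargs": {
  "gripper": [0.2,0.2,0.2,0.2,0.2,0.2,0.2,0.2],
  "offset": [
    [0,0,-4],
    [0,0,-6.2],
    [0,0,-6.8],
    [0,0,-7.2],
    [0,0,-7.6],
    [0,0,-7.9],
    [0,0,-8.2],
    [0,0,-8.2]
  ],
  "twist": [0,0,0,0,0,0,0,0]
}}

```text
clock: 13.5
tcp_pos: [0.6537, -0.0169, 0.0794]
orientation: [0.001, 0.068, 0.998, -0.0]
wrist_force: [-8.6, 1.1, 16.2]
finger_gap: 0.0253
grip_force: 37.7
```

```bash
cat >> h.py <<'E'
ex=np.array([.9905,-.137]);ey=np.array([.137,.9905]);o=np.array([.6438,-.0443])
def R(q): return np.stack([(q[...,:2]-o)@ex,(q[...,:2]-o)@ey,q[...,2]],-1)*1000
def box():
    for n in ('wrist','scene','side'):
        c=look(n);r=R(pts(c));m=(abs(r[...,1]-28)<10)&(r[...,0]>-20)&(r[...,0]<130)&(r[...,2]>75)&(r[...,2]<175)
        hsv=cv2.cvtColor(c['image'],cv2.COLOR_RGB2HSV)
        for lo in range(-20,120,15):
            k=m&(r[...,0]>=lo)&(r[...,0]<lo+15)
            if k.sum()>8: print(n,lo,k.sum(),np.percentile(r[k][:,0],95).round(1),np.percentile(r[k][:,2],[10,50,90]).round(1),'V',np.median(hsv[k][:,2]),'S',np.median(hsv[k][:,1]))
    s=env.get_state();print(R(s['tcp_pos']).round(1),s['wrist_force'].round(1),s['finger_gap'])
E
python3 -c "
from h import *
box()
c=look('side');cv2.imwrite('pics/s4.png',cv2.resize(c['image'][150:300,270:430],(640,600),interpolation=cv2.INTER_CUBIC)[:,:,::-1])"
```

```text
wrist -20 4390 -5.1 [ 92.2 164.1 173. ] V 16.0 S 55.0
wrist -5 5610 7.5 [ 96.7 158.9 170.8] V 16.0 S 46.0
wrist 10 1691 24.3 [ 99.6 101.4 103.1] V 197.0 S 46.0
wrist 25 1662 39.2 [103.6 105.4 107.1] V 197.0 S 38.0
wrist 40 100 41.6 [106.5 107.3 108. ] V 167.5 S 39.0
scene -5 12 9.5 [ 96.3  98.6 100.4] V 127.0 S 51.0
scene 10 64 24.0 [ 99.5 101.6 105.3] V 173.5 S 60.0
scene 25 63 39.1 [102.6 104.8 107.6] V 187.0 S 48.0
scene 40 63 54.3 [106.3 109.3 111.1] V 174.0 S 35.0
scene 55 71 69.5 [110.5 113.  115.9] V 148.0 S 29.0
scene 70 72 84.3 [114.4 116.8 118.6] V 159.0 S 49.5
scene 85 83 99.5 [112.2 119.7 122.5] V 178.0 S 69.0
scene 100 45 104.7 [109.9 117.1 121.6] V 162.0 S 70.0
side -20 50 -5.9 [ 81.8  94.8 170.9] V 110.5 S 130.0
side -5 24 5.2 [ 94.6 101.3 154.7] V 91.5 S 66.0
side 40 11 54.3 [ 97.7 108.7 113.6] V 140.0 S 66.0
side 55 26 69.3 [109.7 113.  115.8] V 131.0 S 43.5
side 70 27 81.8 [102.4 116.6 118.1] V 146.0 S 62.0
side 85 30 99.6 [110.2 118.  121.3] V 149.5 S 75.0
[ 6.  28.5 79.4] [-9.5  1.5 16.6] 0.025072996934392383
```

View pics/s4.png

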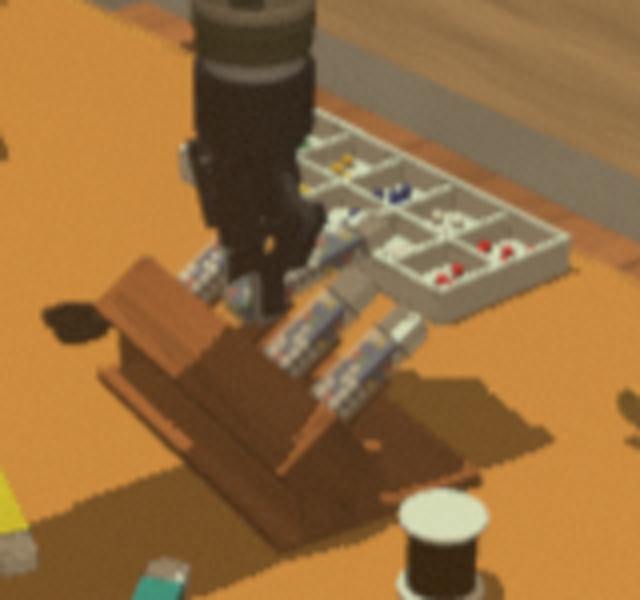

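The side crop shows the box across the tongue tip with its lid up. Depth gives about 15° of pitch so far, so I'll keep pressing down.

Emit:
{"fn": "jog_arm", "kwargs": {
  "gripper": [0.2,0.2,0.2,0.2,0.2,0.2,0.2,0.2],
  "offset": [
    [0,0,-0.2],
    [0,0,-0.4],
    [0,0,-0.6],
    [0,0,-0.8],
    [0,0,-1.0],
    [0.1,0,-1.1],
    [0.1,0,-1.2],
    [0.1,0,-1.2]
  ],
  "twist": [0,0,0,0,0,0,0,0]
}}

```text
clock: 14.7
tcp_pos: [0.655, -0.0171, 0.069]
orientation: [0.002, 0.068, 0.998, -0.0]
wrist_force: [-11.9, 1.0, 23.6]
finger_gap: 0.0254
grip_force: 48.6
```

```bash
python3 -c "
from h import *
box()"
```

```text
wrist -20 2721 -5.6 [ 81.9 151.6 167.9] V 19.0 S 66.0
wrist -5 8402 7.2 [ 91.1 151.4 161.1] V 16.0 S 51.0
wrist 10 2331 24.3 [ 97.  100.6 104.1] V 197.0 S 52.0
wrist 25 995 30.9 [104.9 106.6 108.2] V 191.0 S 43.0
scene 10 56 24.0 [ 97.7 101.5 122.4] V 173.5 S 59.5
scene 25 66 39.5 [106.  108.8 113.9] V 183.0 S 55.0
scene 40 59 54.9 [114.2 118.8 122.4] V 159.0 S 46.0
scene 55 59 69.3 [122.  127.3 130.6] V 145.0 S 39.0
scene 70 70 83.9 [128.6 133.4 137.5] V 164.5 S 69.0
scene 85 82 95.4 [129.8 135.3 140.1] V 161.5 S 70.0
side -20 56 -5.5 [ 80.  109.1 170.5] V 76.0 S 125.0
side -5 44 3.8 [ 87.7  96.6 168.4] V 80.0 S 92.0
side 55 18 69.8 [124.1 127.6 131.5] V 142.5 S 68.5
side 70 45 83.5 [117.5 131.6 137. ] V 146.0 S 75.0
side 85 15 94.9 [122.6 136.4 139.3] V 138.0 S 70.0
[ 7.3 28.5 69. ] [-11.2   0.4  23.2] 0.02546402944220419
```

Pitch is now about 31°, but this grip near the foot can't carry the box far enough into the pocket. I'll lay it down and regrip nearer the lid. Then I'll tilt it by hooking the foot under the tongue and lifting, which gives a long lever.

Emit:
{"fn": "jog_arm", "kwargs": {
  "gripper": [0.2,0.2,0.2,0.2,0.2,0.2,0.2,0.2],
  "offset": [
    [0.5,0,3],
    [1,0,7],
    [-1.5,4,10],
    [-4.5,9,10],
    [-7.5,14,10],
    [-10.5,19,10],
    [-13,24,9],
    [-15.5,27.7,6]
  ],
  "twist": [0,0,0,0,0,0,0,0]
}}

```text
clock: 15.85
tcp_pos: [0.5006, 0.2626, 0.1257]
orientation: [0.003, 0.067, 0.998, 0.001]
wrist_force: [-0.1, 0.2, -1.0]
finger_gap: 0.025
grip_force: 45.2
```

Emit:
{"fn": "jog_arm", "kwargs": {
  "gripper": [0.2,0.2,0.2,0.2,0.2,0.2,0.2,0.2],
  "offset": [
    [0,0,-4],
    [0,0,-8],
    [0,0,-10],
    [0,0,-11],
    [0,0,-11.7],
    [0,0,-12.2],
    [0,0,-12.6],
    [0,0,-12.6]
  ],
  "twist": [0,0,0,0,0,0,0,0]
}}

```text
clock: 16.85
tcp_pos: [0.5013, 0.2601, 0.0002]
orientation: [0.002, 0.068, 0.998, 0.0]
wrist_force: [-1.7, -2.2, 13.5]
finger_gap: 0.0251
grip_force: 47.8
```

```bash
python3 - <<'E'
from h import *
s=env.get_state();print(s['tcp_pos'],s['wrist_force'])
c=look('scene');W=pts(c)
m=(W[...,2]>.009)&(W[...,2]<.1)&(W[...,0]>.46)&(W[...,0]<.66)&(W[...,1]>.2)&(W[...,1]<.29)
hsv=cv2.cvtColor(c['image'],cv2.COLOR_RGB2HSV)
q=W[m]
for x in np.arange(.47,.64,.015):
    k=(abs(q[:,0]-x)<.0075)
    if k.sum()>3: print(round(x,3),k.sum(),q[k].mean(0).round(3),np.percentile(q[k,2],[10,90]).round(3))
E
```

```text
[5.01278931e-01 2.60123535e-01 1.57789449e-04] [-1.70209984 -2.22996736 13.50764314]
0.485 39 [0.488 0.222 0.071] [0.048 0.098]
0.5 201 [0.503 0.235 0.057] [0.022 0.092]
0.515 261 [0.514 0.256 0.059] [0.027 0.094]
0.53 64 [0.53  0.252 0.038] [0.029 0.045]
0.545 66 [0.545 0.25  0.046] [0.034 0.052]
0.56 70 [0.56  0.248 0.054] [0.043 0.06 ]
0.575 67 [0.575 0.247 0.061] [0.05  0.068]
0.59 49 [0.587 0.248 0.062] [0.057 0.067]
```

Emit:
{"fn": "jog_arm", "kwargs": {
  "gripper": [0.2,0.33,0.36,0.4,0.45,0.45,0.45,0.45],
  "offset": [
    [0,0,0.2],
    [0,0,0.2],
    [0,0,0.2],
    [0,0,0.2],
    [0,0,0.2],
    [0,0,4],
    [3,-0.4,7],
    [5.9,-0.8,8]
  ],
  "twist": [0,0,0,0,0,0,0,0]
}}

```text
clock: 17.9
tcp_pos: [0.5603, 0.2524, 0.0796]
orientation: [0.002, 0.067, 0.998, 0.001]
wrist_force: [1.1, 0.2, -0.9]
finger_gap: 0.0384
grip_force: 0.0
```

```bash
python3 - <<'E'
from h import *
s=env.get_state();print(s['tcp_pos'],s['finger_gap'])
c=look('wrist','w5.png');W=pts(c)
hs=cv2.cvtColor(c['image'],cv2.COLOR_RGB2HSV)
for n in ('wrist','scene'):
    if n=='scene': c=look(n);W=pts(c)
    m=(W[...,2]>.011)&(W[...,2]<.026)&(W[...,0]>.46)&(W[...,0]<.66)&(W[...,1]>.2)&(W[...,1]<.3)
    q=W[m];r=cv2.minAreaRect(q[:,:2].astype(np.float32));print(n,m.sum(),r,q.min(0),q.max(0))
    k=np.polyfit(q[:,0],q[:,1],1);print(np.degrees(np.arctan(k[0])),np.polyval(k,[.5,.56,.6]))
E
```

```text
[0.56032481 0.25243546 0.07962966] 0.038385214139030864
wrist 7257 ((0.5425415635108948, 0.25405755639076233), (0.02606625109910965, 0.11984173208475113), 82.0394515991211) [0.48175541 0.23461857 0.01451005] [0.60322067 0.27414704 0.02082845]
-7.613499379159598 [0.25972711 0.25170701 0.24636028]
scene 476 ((0.5429702997207642, 0.2551289498806), (0.03014262765645981, 0.12034019827842712), 82.93820190429688) [0.4832351  0.23451958 0.01112575] [0.60284731 0.27411826 0.02264099]
-7.351832704159409 [0.2590418  0.25130045 0.24613954]
```

View pics/w5.png

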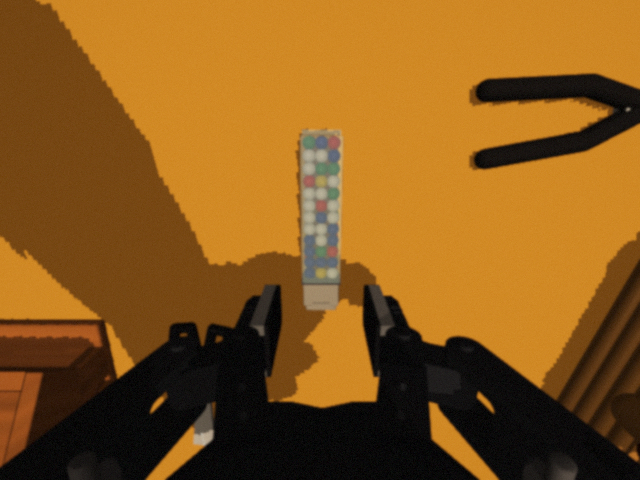

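The wrist view shows the box flat with its lid toward +x (321,295) and foot at (321,132), square to the hand. I'm gripping 10 mm lidward of centre and carrying it to the front of the rack.

Emit:
{"fn": "jog_arm", "kwargs": {
  "gripper": [0.45,0.45,0.45,0.2,0.2,0.2,0.2,0.2],
  "offset": [
    [-0.8,0,-4],
    [-0.8,0,-7.6],
    [-0.8,0,-7.6],
    [-0.8,0,-7.6],
    [-0.8,0,-7.6],
    [-0.8,0,-7.6],
    [-0.8,0,-2],
    [-0.8,0,4]
  ],
  "twist": [0,0,0,0,0,0,0,0],
  "squeeze": 25
}}

```text
clock: 19.0
tcp_pos: [0.5495, 0.2516, 0.1174]
orientation: [-0.001, 0.068, 0.998, -0.001]
wrist_force: [1.9, 0.4, -0.2]
finger_gap: 0.0253
grip_force: 24.9
```

Emit:
{"fn": "jog_arm", "kwargs": {
  "gripper": [0.2,0.2,0.2,0.2,0.2,0.2,0.2,0.2],
  "offset": [
    [3,-3.5,4],
    [6.5,-8,5],
    [10,-12.5,5],
    [13.5,-17,5],
    [16.5,-21,5],
    [19,-25,5],
    [20.4,-28.3,5],
    [20.4,-28.3,5]
  ],
  "twist": [0,0,0,0,0,0,0,0]
}}

```text
clock: 20.0
tcp_pos: [0.7551, -0.0345, 0.166]
orientation: [-0.0, 0.07, 0.998, -0.0]
wrist_force: [0.9, 0.2, -0.2]
finger_gap: 0.0256
grip_force: 24.9
```

```bash
python3 - <<'E'
from h import *
s=env.get_state();print(R(s['tcp_pos']),s['tcp_pos'],s['joint_pos'].round(3),s['orientation'].round(4),s['finger_gap'])
c=look('wrist');r=R(pts(c));m=(abs(r[...,1]-28)<22)&(r[...,0]>20)&(r[...,0]<105)&(r[...,2]>s['tcp_pos'][2]*1000-5)&(r[...,2]<s['tcp_pos'][2]*1000+30)
q=r[m];print(m.sum(),np.percentile(q,[1,50,99],axis=0).round(1))
k=q[q[:,0]<75];print(np.polyfit(k[:,0],k[:,2],1),np.percentile(k[:,1],[2,50,98]))
E
```

```text
[108.90553219  24.95245903 166.00965521] [ 0.75510508 -0.03450327  0.16600966] [-0.152  0.713  0.533  1.392 -0.    -0.012] [-4.000e-04  6.980e-02  9.976e-01 -1.000e-04] 0.025598319081494663
11312 [[ 42.2   7.6 172.7]
 [ 73.8  25.6 183.6]
 [104.2  48.3 194.2]]
[6.51379545e-02 1.79498126e+02] [12.95479715 25.19016111 37.47446708]
```

Emit:
{"fn": "jog_arm", "kwargs": {
  "gripper": [0.2,0.2,0.2,0.2,0.2,0.2,0.2,0.2],
  "offset": [
    [0.1,0.3,0],
    [0.1,0.3,-5],
    [0.1,0.3,-9],
    [0.1,0.3,-12],
    [0.1,0.3,-12],
    [-0.7,0.42,-12],
    [-1.6,0.53,-12],
    [-1.6,0.53,-12]
  ],
  "twist": [0,0,0,0,0,0,0,0]
}}

```text
clock: 21.05
tcp_pos: [0.7385, -0.0256, 0.0493]
orientation: [0.001, 0.068, 0.998, -0.0]
wrist_force: [-0.0, -0.1, -0.2]
finger_gap: 0.0253
grip_force: 24.9
```

```bash
python3 - <<'E'
from h import *
s=env.get_state();print(R(s['tcp_pos']).round(1),s['wrist_force'].round(1),s['finger_gap'])
c=look('scene');cv2.imwrite('pics/sc6.png',cv2.resize(c['image'][215:335,300:420],(600,600),interpolation=cv2.INTER_CUBIC)[:,:,::-1])
E
```

```text
[91.3 31.5 49.3] [-0.  -0.1 -0.2] 0.025290132672864934
```

Emit:
{"fn": "jog_arm", "kwargs": {
  "gripper": [0.2,0.2,0.2,0.2,0.2,0.2,0.2,0.2],
  "offset": [
    [0,-0.3,0.6],
    [0,-0.3,1.4],
    [0,-0.3,2.2],
    [-0.1,-0.3,3.0],
    [-0.3,-0.26,3.7],
    [-0.5,-0.24,4.3],
    [-0.75,-0.2,4.9],
    [-0.75,-0.2,4.9]
  ],
  "twist": [0,0,0,0,0,0,0,0]
}}

```text
clock: 22.1
tcp_pos: [0.7312, -0.0277, 0.0972]
orientation: [0.0, 0.068, 0.998, 0.0]
wrist_force: [0.2, 0.7, -0.4]
finger_gap: 0.0254
grip_force: 25.1
```

```bash
python3 - <<'E'
from h import *
s=env.get_state();print(R(s['tcp_pos']).round(1),s['wrist_force'].round(1),s['finger_gap'])
box()
E
```

```text
[84.3 28.4 97.2] [ 0.2  0.7 -0.4] 0.025387925625283626
wrist -20 107 -19.3 [80.1 81.3 82.4] V 97.0 S 202.0
wrist 10 1006 24.3 [76.  79.7 83.3] V 175.0 S 203.0
wrist 25 1197 39.3 [78.2 81.3 85.2] V 155.0 S 125.0
wrist 40 1538 54.2 [83.5 87.5 91.4] V 172.0 S 57.0
wrist 55 1695 69.3 [ 93.3  97.5 101.6] V 194.0 S 58.0
wrist 70 2657 83.9 [104.  109.8 173.2] V 148.0 S 48.0
wrist 85 2089 99.3 [113.5 117.7 121.7] V 142.0 S 38.0
wrist 100 2020 113.3 [123.5 127.1 130.2] V 145.0 S 42.0
scene 10 40 24.3 [75.9 79.3 82.8] V 162.5 S 184.5
scene 25 51 37.8 [77.1 81.9 84.8] V 152.0 S 156.0
scene 85 47 99.6 [115.  119.1 122.2] V 147.0 S 47.0
scene 100 69 113.8 [123.7 127.7 130.8] V 141.0 S 54.0
scene 115 81 129.0 [130.4 135.7 139.5] V 162.0 S 70.0
side 10 21 24.7 [76.6 80.  82.6] V 150.0 S 172.0
side 25 26 39.2 [77.7 80.8 84. ] V 149.0 S 132.5
side 40 35 54.2 [81.4 85.8 90.5] V 167.0 S 73.0
side 55 34 68.6 [ 90.6  96.2 103.4] V 167.0 S 72.0
side 70 39 81.9 [100.  107.6 160.4] V 117.0 S 62.0
[84.2 28.4 96.8] [-0.1  0.1  0.3] 0.025672978095534975
```

Pitch is now 33.4° with the lid up, and lateral alignment is right. I'll draw it out from under the tongue and lift it above.

Emit:
{"fn": "jog_arm", "kwargs": {
  "gripper": [0.2,0.2,0.2,0.2,0.2,0.2,0.2,0.2],
  "offset": [
    [0.6,-0.08,0.3],
    [1.2,-0.17,0.7],
    [1.9,-0.26,1.1],
    [2.2,-0.3,1.3],
    [2.2,-0.3,1.3],
    [2.2,-0.3,3.5],
    [2.2,-0.3,5.5],
    [2.2,-0.3,5.5]
  ],
  "twist": [0,0,0,0,0,0,0,0]
}}

```text
clock: 23.25
tcp_pos: [0.7541, -0.0309, 0.1533]
orientation: [0.002, 0.068, 0.998, -0.0]
wrist_force: [0.8, 0.3, -0.7]
finger_gap: 0.0256
grip_force: 25.2
```

```bash
cat >> h.py <<'E'
def pose():
    s=env.get_state();t=R(s['tcp_pos'])
    c=look('wrist');r=R(pts(c));m=(abs(r[...,1]-t[1])<9)&(abs(r[...,0]-t[0]+20)<70)&(abs(r[...,2]-t[2]-12-.67*(r[...,0]-t[0]))<14)
    hs=cv2.cvtColor(c['image'],cv2.COLOR_RGB2HSV)[...,2];m&=hs>60
    q=r[m];k=np.polyfit(q[:,0],q[:,2],1)
    for _ in range(3): g=abs(q[:,2]-np.polyval(k,q[:,0]))<2;k=np.polyfit(q[g,0],q[g,2],1)
    q=q[g];th=np.arctan(k[0]);u=np.array([np.cos(.611),np.sin(.611)]);n=np.array([-u[1],u[0]])
    ax=np.polyval(k,t[0])-9/np.cos(th)
    print('tcp',t.round(1),'pitch',np.degrees(th).round(1),'xrange',np.percentile(q[:,0],[.5,99.5]).round(1),'y',np.median(q[:,1]).round(1))
    f=np.percentile(q[:,0],.5);ff=np.array([f,np.polyval(k,f)])+9*np.array([np.sin(th),-np.cos(th)])
    O=np.array([-11.4,69.6])
    for a,p in (('grip',np.array([t[0],ax])),('foot',ff)): print(a,p.round(1),'t',((p-O)@u).round(1),'above floor-line',((p-O)@n).round(1))
    print(s['wrist_force'].round(1),s['clock'])
E
python3 -c "
from h import *
pose()"
```

```text
tcp [107.4  28.4 153.3] pitch 34.0 xrange [ 54.2 136.6] y 28.5
grip [107.4 157.3] t 147.6 above floor-line 3.7
foot [ 59.2 124.8] t 89.5 above floor-line 4.7
[ 0.8  0.3 -0.7] 23.25
```

Emit:
{"fn": "jog_arm", "kwargs": {
  "gripper": [0.2,0.2,0.2,0.2,0.2,0.2,0.2,0.2],
  "offset": [
    [-1.3,0.18,-0.9],
    [-2.7,0.37,-1.9],
    [-4.0,0.55,-2.8],
    [-4.8,0.66,-3.4],
    [-5.36,0.74,-3.8],
    [-5.27,0.73,-3.92],
    [-5.18,0.72,-4.0],
    [-5.18,0.72,-4.0]
  ],
  "twist": [0,0,0,0,0,0,0,0]
}}

```text
clock: 24.3
tcp_pos: [0.7018, -0.0237, 0.1114]
orientation: [0.0, 0.068, 0.998, 0.0]
wrist_force: [0.5, 0.5, 0.2]
finger_gap: 0.0258
grip_force: 25.2
```

```bash
python3 -c "
from h import *
pose()
c=look('wrist','w7.png')"
```

```text
tcp [ 54.6  28.4 111.4] pitch 33.8 xrange [ 1.3 84. ] y 28.4
grip [ 54.6 115.3] t 80.3 above floor-line -0.4
foot [ 6.3 83. ] t 22.2 above floor-line 0.8
[0.5 0.5 0.2] 24.3
```

View pics/w7.png

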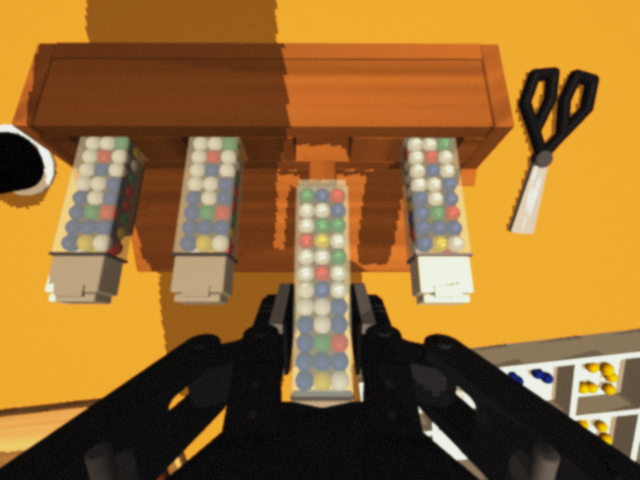

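The wrist view shows the foot edge at row 182, columns 297–347, in line with the tongue (column 322) and about 20 mm from the mouth. Sliding it in.

Emit:
{"fn": "jog_arm", "kwargs": {
  "gripper": [0.2,0.2,0.2,0.2,0.2,0.2,0.2,0.2],
  "offset": [
    [-0.4,0.06,-0.25],
    [-0.81,0.11,-0.54],
    [-1.22,0.17,-0.82],
    [-1.63,0.23,-1.1],
    [-2.03,0.28,-1.39],
    [-2.43,0.34,-1.68],
    [-2.84,0.39,-1.97],
    [-2.84,0.39,-1.97]
  ],
  "twist": [0,0,0,0,0,0,0,0]
}}

```text
clock: 25.4
tcp_pos: [0.6723, -0.0195, 0.0913]
orientation: [-0.0, 0.068, 0.998, 0.0]
wrist_force: [0.4, -0.7, -1.2]
finger_gap: 0.0252
grip_force: 25.2
```

```bash
python3 -c "
from h import *
pose()"
```

```text
tcp [24.9 28.4 91.3] pitch 33.6 xrange [-18.3  54.4] y 28.5
grip [24.9 95.3] t 44.5 above floor-line 0.2
foot [-13.3  69.9] t -1.4 above floor-line 1.4
[ 0.4 -0.7 -1.2] 25.4
```

Emit:
{"fn": "jog_arm", "kwargs": {
  "gripper": [0.2,0.2,0.2,0.2,0.2,0.2,0.2,0.2],
  "offset": [
    [-0.4,0.06,-0.28],
    [-0.81,0.11,-0.57],
    [-1.22,0.17,-0.86],
    [-1.46,0.2,-1.03],
    [-1.62,0.23,-1.15],
    [-1.79,0.25,-1.26],
    [-1.79,0.25,-1.26],
    [-1.79,0.25,-1.26]
  ],
  "twist": [0,0,0,0,0,0,0,0]
}}

```text
clock: 26.45
tcp_pos: [0.6549, -0.0171, 0.0791]
orientation: [-0.0, 0.068, 0.998, 0.0]
wrist_force: [-1.6, -0.5, 1.4]
finger_gap: 0.0255
grip_force: 25.5
```

```bash
cat >> h.py <<'E'
def ends():
    # outer top edge of each box in the scene view, rack frame
    c=look('scene');r=R(pts(c));u=np.array([np.cos(.611),np.sin(.611)])
    for i,y in enumerate((-84,-28,28,84)):
        m=(abs(r[...,1]-y)<9)&(r[...,0]>-5)&(r[...,0]<90)&(r[...,2]>85)&(r[...,2]<145)
        q=r[m];s=(q[:,0]-5)*u[0]+(q[:,2]-81)*u[1]
        n=-(q[:,0]-5)*u[1]+(q[:,2]-81)*u[0]
        g=(n>4)&(n<13);print(i,g.sum(),'s-end',np.percentile(s[g],[95,98,99.5]).round(1),'n',np.median(n[g]).round(1))
E
python3 -c "
from h import *
pose();ends()"
```

```text
tcp [ 7.3 28.4 79.1] pitch 33.6 xrange [-17.8  36.7] y 28.5
grip [ 7.3 83.1] t 23.1 above floor-line 0.4
foot [-12.8  69.8] t -1.1 above floor-line 1.0
[-1.6 -0.5  1.4] 26.45
0 204 s-end [58.5 59.8 60.2] n 9.1
1 191 s-end [58.5 59.1 60.1] n 9.0
2 148 s-end [61.7 63.  64.4] n 8.7
3 142 s-end [58.8 59.6 60.5] n 8.9
```

Emit:
{"fn": "jog_arm", "kwargs": {
  "gripper": [0.2,0.2,0.2,0.2,0.2,0.2,0.2,0.2],
  "offset": [
    [-0.1,0.01,-0.07],
    [-0.2,0.03,-0.14],
    [-0.28,0.04,-0.2],
    [-0.36,0.05,-0.26],
    [-0.42,0.06,-0.3],
    [-0.48,0.07,-0.34],
    [-0.48,0.07,-0.34],
    [-0.48,0.07,-0.34]
  ],
  "twist": [0,0,0,0,0,0,0,0]
}}

```text
clock: 27.55
tcp_pos: [0.6524, -0.0168, 0.0773]
orientation: [0.003, 0.068, 0.998, -0.0]
wrist_force: [1.4, 0.3, 7.6]
finger_gap: 0.0256
grip_force: 26.2
```

```bash
python3 -c "
from h import *
pose();ends()"
```

```text
tcp [ 4.8 28.4 77.3] pitch 33.8 xrange [-17.7  34.2] y 28.5
grip [ 4.8 81.4] t 20.0 above floor-line 0.4
foot [-12.7  69.7] t -1.1 above floor-line 0.8
[1.4 0.3 7.6] 27.55
0 210 s-end [58.6 60.4 61.2] n 8.9
1 196 s-end [58.8 59.8 61.4] n 9.0
2 153 s-end [59.  59.6 60.1] n 8.5
3 150 s-end [59.5 60.2 61.4] n 8.8
```

Emit:
{"fn": "jog_arm", "kwargs": {
  "gripper": [0.3,0.4,0.42,0.42,0.42,0.42,0.42,0.42],
  "offset": [
    [0.1,0,0.1],
    [0.1,0,0.1],
    [0.1,0,0.1],
    [0.2,0,2],
    [0.4,0,5],
    [0.4,0,9],
    [0.4,0,13],
    [0.4,0,13]
  ],
  "twist": [0,0,0,0,0,0,0,0]
}}

```text
clock: 28.65
tcp_pos: [0.6559, -0.0167, 0.2091]
orientation: [0.003, 0.068, 0.998, -0.0]
wrist_force: [-0.3, -0.5, -0.5]
finger_gap: 0.0356
grip_force: 0.0
```

```bash
python3 - <<'E'
from h import *
ends()
s=env.get_state();print(R(s['tcp_pos']),s['wrist_force'])
u=np.array([np.cos(.611),np.sin(.611)])
for nme in ('wrist','side'):
    c=look(nme,'f_'+nme+'.png');r=R(pts(c))
    for i,y in enumerate((-84,-28,28,84)):
        m=(abs(r[...,1]-y)<9)&(r[...,0]>0)&(r[...,0]<90)&(r[...,2]>80)&(r[...,2]<145)
        q=r[m];s=(q[:,0]-5)*u[0]+(q[:,2]-81)*u[1];n=-(q[:,0]-5)*u[1]+(q[:,2]-81)*u[0];g=(n>4)&(n<13)
        if g.sum()>20:
            k=np.polyfit(s[g],n[g],1);print(nme,i,g.sum(),np.percentile(s[g],[95,98,99.5]).round(1),np.median(n[g]).round(1),'tilt',np.degrees(k[0]).round(1),'y',np.median(q[g,1]).round(1))
E
```

```text
0 208 s-end [58.9 59.8 60. ] n 8.9
1 197 s-end [58.6 60.  60.7] n 8.8
2 183 s-end [59.  60.2 61.3] n 8.8
3 171 s-end [58.1 59.1 59.7] n 8.9
[  7.12939702  29.03497065 206.80510418] [-0.77398451 -0.81501279 -0.08166536]
wrist 0 1729 [57.8 59.3 59.9] 9.0 tilt -1.7 y -83.9
wrist 1 1713 [57.3 59.  59.8] 8.9 tilt -1.6 y -27.9
wrist 2 1727 [57.6 58.9 59.6] 8.8 tilt -2.6 y 28.3
wrist 3 1709 [56.9 58.2 59.5] 8.9 tilt -1.5 y 84.1
side 0 127 [55.7 58.6 59.1] 8.1 tilt -1.7 y -83.7
side 1 106 [56.7 58.6 59.3] 8.2 tilt -1.4 y -27.8
side 2 92 [56.  58.4 59.3] 8.1 tilt -1.3 y 27.4
side 3 83 [54.8 57.9 59.3] 7.8 tilt 0.2 y 83.7
```

View pics/f_wrist.png

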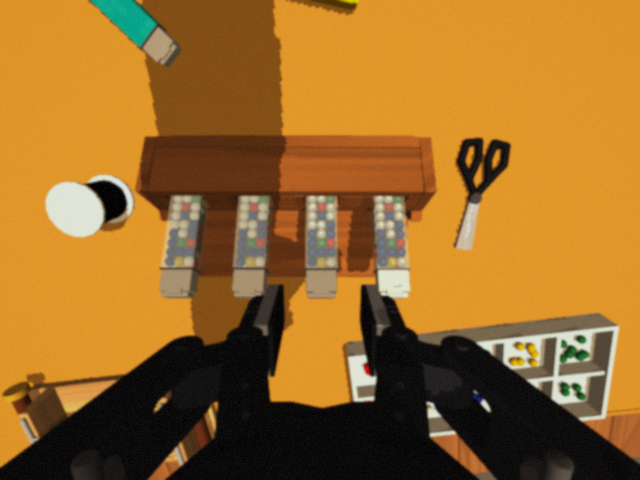

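The wrist view shows all four boxes with lids outward at row ~285. The corrected box at column 321 is flush with the others to within about 0.5 mm. Handing in.

```bash
python3 -c "
from workcell import env
print(env.hand_in())"
```

```text
the job is handed in; nothing more can be done
None
```

The lid-first box (pocket2) has been turned end for end, is back fully home in its own pocket with the lid outward, and is released; the job was handed in at about 29 s.

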